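# Load a handle blank under a spring hold-down flap

### The arm

A 6-joint arm with a two-finger parallel gripper is mounted at the origin on the work surface. World frame = base frame: x ahead of the robot, y to its left, z up, the work surface at z = 0. Lengths are in m, angles in rad, forces in N, time in s.
With the tool pointing down it reaches from about 0.3 to 0.775 m from the base axis. Payload 14.6 kg.
Tool frame: the origin (TCP) lies at the very end of the fingers, on their centre line; the grasp point (between the pads) lies 19 mm behind it; y points along the fingers, x is the direction in which the jaws open and shut, and the axes are right-handed (so a half turn about y gives the same grasp; the last joint's range is limited). The gripper opens to 94 mm and grips with 3 to 60 N. Pads are 16 mm wide; open, the fingers measure 119 mm over their backs; the gripper's body (75 mm by 177 mm) begins 78 mm behind the grasp point.
Start: joints at [1.036, 0.3, 1.521, -0, 1.321, -0.067], TCP at [0.248, 0.491, 0.205] pointing down, gripper open.
Joint ranges: [-3.03, 3.03], [-0.79, 2.21], [0.23, 2.52], [-1.04, 4.18], [0, 3.07], [-2.55, 2.55]. Speed limits (rad/s): [2.22, 2.22, 2.57, 3.14, 3.14, 3.14].

### API

Orientations are given as [roll, pitch, yaw] about the fixed x, y, z axes, in that order (R = Rz(yaw) Ry(pitch) Rx(roll)).
In Python, from station import get_obs, cams, hand_in gives the robot as it stands. The module is installed in compiled form; this text tells all that it offers.
- The arm moves only by the tool step_arm, never from a script. Its argument "plan" is a list of rows, each an object with "grip": the closure, from -1 (fully open) to 1 (shut), so that 0 is half open; "slide": the shift along the tool's x, y, z in m, a list of three; "spin": the turn about the tool's y in degrees. A call has 1 to 20 rows; each row shifts and turns the commanded pose from where the row before left it, along the tool's axes as they then stand; what a row does not reach is not made up. A row lasts 1/12 s, in which the tool goes at most 41.7 mm and 7.16 degrees, less where a joint would pass 70% of its speed; a pose out of reach is approached as far as the arm can. A call is refused whole if a number of a shift passes 0.0417 or a number of a turn 7.16, either way. A call with a gripper value outside its range is refused whole. The fingers move at their own pace and stop on an object; "force" is the grip in N (left out, the last holds). Time passes only in rows, so rows that do not move let the fingers close. It gives the time, the measured TCP pose, the force and the opening at its end, in the units of the state.
- get_obs(): the state, without advancing time (a new reading comes with each control period).
- cams.camera(name): name is "scene" or "top" or "wrist"; returns the picture (420x560x3 uint8, blue, green, red); there is no depth.
- cams.calibration(name): a dict with "K" (3x3 intrinsics, pixels), "T" (4x4, takes a point from camera to world coordinates). Camera axes: x right, y up, looking along -z (the intrinsics and any distortion apply to the point x, -y, -z); pixel columns grow to the right and rows downward; lengths in m; the calibration is good to about 2 mm. The wrist camera is an equidistant fisheye: a pixel r from the principal point sees the ray r / f radians off the axis. A picture is of the moment at which its call begins: read the wrist's pose just before it. calibration takes no time and is no camera call; for the wrist camera it gives the pose at the moment of the call.
- hand_in(): hands the job in, once; it reports no verdict.
The state is a dict: "time_s": time; "qpos": joint angles; "joint_vel": joint speeds; "tau": joint torques, N m; "ee_pos": TCP position; "eef_rot": TCP orientation; "force": force on the tool from outside, world axes, zero at the start; "moment": the same for the moment, N m; "grip_width": finger opening in m.
Only numpy, scipy, OpenCV 4.12 (cv2) and the standard library are available. Lean on these libraries where they do the work, as an engineer would, in place of code of your own. Each camera call takes 0.05 s, during which the arm holds its last target.

### The job

With one fingertip press the yellow thumb bar down so that the red spring flap of the clamping fixture swings up, and while you hold it up push the wooden blank with the other fingertip along its channel, under the flap, until it is fully home against the end stop. Then let the bar up so that the flap closes onto the blank, and move clear. Only push the blank, never lift it, and leave the bottle, the dark offcut and the screwdriver where they are.

Things in the scene. Friction and masses are not known exactly. Their poses are not given: they have to be found in the camera images.
- fixture: Plywood clamping fixture, screwed down. Origin at bench level on the channel's centre line; its x = pushing direction along the channel, z up. Sizes below in mm in this frame. Base x -190 to 150, y -58 to 88; its top, the channel floor, is at z = 12. Two dark guide rails at |y| = 22 to 31, tops at z = 22.
- flap (a joint): Angle (rad) of the red flap and yellow thumb bar (one rigid piece). 0 = shut, empty: the flap slopes down into the channel and bars the blank's way. Grows as the bar is pressed down and the flap rises; stop at 0.85. From 0.4 up the blank passes freely; let go, a spring shuts it and it rests on the blank at about 0.26. 3 to 6 N on the bar hold it open.
- thumb_bar (a point): Mid top face of the yellow thumb bar: a tread 275 mm along the fixture's x (x = -165 to 110), 26 mm wide, beside the channel at +y. Shut: this point at fixture (-27, 76, 55) mm, outer edge up. At 0.65 rad it is level, top at z = 28, y = 55 to 81; at the stop 6 mm lower. A fingertip can slide along it while pressing.
- blank_center (a point): Centre of the light wooden blank with a dark lengthwise stripe, 130 x 40 x 34 mm, 0.14 to 0.28 kg, lying in the channel along the fixture's x, top at z = 46. It starts before the flap. Home, its centre is at fixture x = 65 and its tail end, on which to push, at x = 0, 50 mm before the flap.
- stop_face (a point): Centre of the dark steel end stop's face towards the blank (fixture 130, 0, 29 mm); the stop is 70 mm wide, up to z = 46.
- glue_center (a point): Bystander: white glue bottle, 56 mm diameter, 130 mm tall, standing; point at its middle.
- offcut_center (a point): Bystander: dark wood offcut 60 x 35 x 30 mm; point at its middle.
- driver: Bystander: screwdriver with a blue handle, 180 mm long, lying.
- flap_hinge (a point): Middle of the flap's hinge line, which lies along the fixture's x (fixture 80, 32, 51 mm), between two steel posts up to z = 58. From here the red flap, 60 mm along x (x = 50 to 110), 58 mm wide, 6 mm thick, reaches over the channel to -y.
There are look-alikes about, which are no part of the job. Of the things shaped like the part that bears blank_center, the wooden one is meant.

How it is judged:
On the way, in this order (a step that is already met when the one before it is completed fails the run):
1. a finger presses the thumb bar and the flap is up while the blank is still before it (value of joint flap above 0.38 rad and contact force between the fingers and flap above 0.3 N and x of blank_center in the frame of fixture below -0.01 m), for 0.1 s.
2. one finger holds the flap up while the other pushes the blank's nose under it (value of joint flap above 0.38 rad and contact force between the fingers and flap above 0.3 N and contact force between the fingers and blank above 0.1 N and x of blank_center in the frame of fixture between 0 and 0.055 m), for 0.05 s.
3. the blank is home against the stop with the flap still held up (value of joint flap above 0.36 rad and x of blank_center in the frame of fixture above 0.061 m), for 0.05 s.
At the end, for the whole second after the job is handed in: The blank lies flat in the channel, its nose within 5 mm of the end stop, at rest, and the flap has come down and presses on it (flap at 0.18 to 0.34 rad) (x of blank_center in the frame of fixture between 0.06 and 0.068 m and y of blank_center in the frame of fixture between -0.006 and 0.006 m and z of blank_center in the frame of fixture below 0.032 m and angle between blank_center's own z axis and vertical below 0.05 rad and value of joint flap between 0.18 and 0.34 rad and contact force between flap and blank above 0.3 N and linear speed of blank below 0.01 m/s); the robot touches nothing.
It fails at once if the blank is lifted or tipped out of the channel (more than 8 mm up or 0.15 rad) (z of blank_center in the frame of fixture above 0.037 m or angle between blank_center's own z axis and vertical above 0.15 rad).
It fails at once if a bystander is moved by more than 15 mm (distance of any of glue_center, offcut_center, driver from where it was at the start of the episode above 0.015 m).
It also fails if it takes over 45 s, if anything falls off the work surface, if the arm or the gripper's body presses on something with over 40 N, if the wrist force passes 120 N, or if a joint passes its speed limit or range.

## Working session

There is one attempt and no reset: what is moved stays moved. The work goes in short steps, Python scripts to look and compute and a tool call to move; the robot and the scene stay as the last step left them, time stands still between calls to the robot, and variables do not carry over. Pictures are saved under pics/ and viewed, and the job is handed in when it is done.

Besides the shell and the picture viewer there is one more tool, called after ">>>" by a JSON object that holds its "method" and its "body", one argument or row to a line. step_arm: Moves the arm, as the interface text tells. Its arguments: {"type":"object","properties":{"plan":{"type":"array","items":{"type":"object","properties":{"grip":{"type":"number"},"slide":{"type":"array","items":{"type":"number"}},"spin":{"type":"number"}}}},"force":{"type":"number"}},"required":["plan"]}

```bash
mkdir -p pics; python3 - <<'E'
from station import get_obs, cams
import cv2
o=get_obs();print(o)
for n in("scene","top","wrist"):
    c=cams.calibration(n);print(n,c)
    cv2.imwrite(f"pics/{n}0.png",cams.camera(n))
E
```

```text
{'time_s': 0.0, 'qpos': array([ 1.03639445e+00,  3.00478510e-01,  1.52154043e+00,  1.24306132e-06,
        1.32069104e+00, -6.66100504e-02]), 'joint_vel': array([-3.39112579e-04,  9.03208877e-04, -2.36945832e-04, -3.85090626e-05,
       -1.95287874e-03,  7.78748265e-05]), 'tau': array([-5.38113436e-04, -5.31809449e+01, -3.52719498e+01,  7.06688385e-02,
        2.44615262e-02, -1.13250030e-04]), 'ee_pos': array([0.24788688, 0.49069749, 0.20489946]), 'eef_rot': array([-1.57072076e+00,  1.11476840e-03,  1.10300424e+00]), 'force': array([-0.02338934, -0.63630895, -0.29987258]), 'moment': array([ 0.01988878, -0.01460469, -0.03609666]), 'grip_width': 0.09367004078376125}
scene {'K': array([[442.88195728,   0.        , 279.63378697],
       [  0.        , 442.88195728, 212.86925008],
       [  0.        ,   0.        ,   1.        ]]), 'T': array([[ 0.20118199, -0.72936788,  0.65387177,  1.12412226],
       [ 0.97950199,  0.14291996, -0.14194975, -0.11125098],
       [ 0.01008226,  0.66902644,  0.74317022,  0.71290534],
       [ 0.        ,  0.        ,  0.        ,  1.        ]])}
top {'K': array([[543.79756763,   0.        , 282.18931355],
       [  0.        , 543.79756763, 214.00468192],
       [  0.        ,   0.        ,   1.        ]]), 'T': array([[-0.01259665,  0.98453888, -0.17471265,  0.36854819],
       [-0.99989316, -0.01369843, -0.00510171, -0.00305258],
       [-0.00741612,  0.17462972,  0.98460625,  1.24361857],
       [ 0.        ,  0.        ,  0.        ,  1.        ]])}
wrist {'K': array([[325.1922621 ,   0.        , 285.78527452],
       [  0.        , 325.1922621 , 209.7290537 ],
       [  0.        ,   0.        ,   1.        ]]), 'T': array([[ 0.45009533, -0.8619457 , -0.23337481,  0.17953161],
       [ 0.89297969,  0.43409695,  0.11894167,  0.52618304],
       [-0.00121397, -0.26193405,  0.96508501,  0.38417452],
       [ 0.        ,  0.        ,  0.        ,  1.        ]])}
```

View pics/scene0.png

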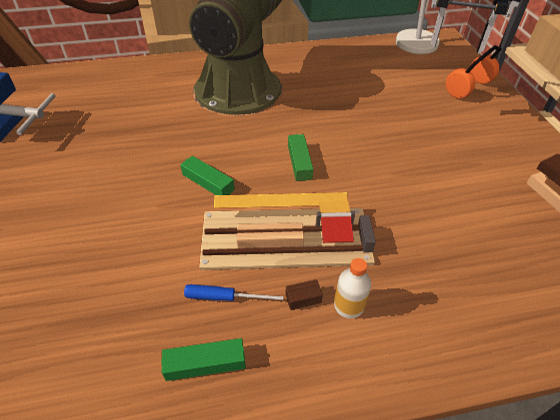

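View pics/top0.png

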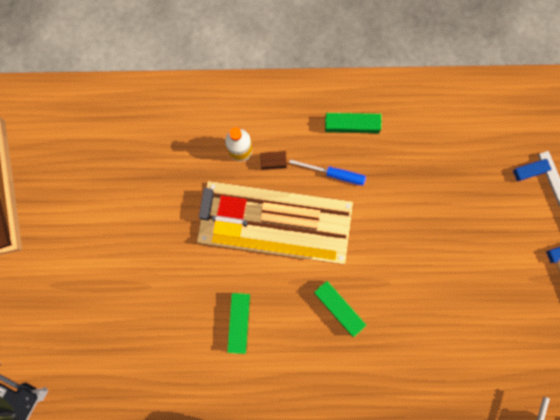

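View pics/wrist0.png

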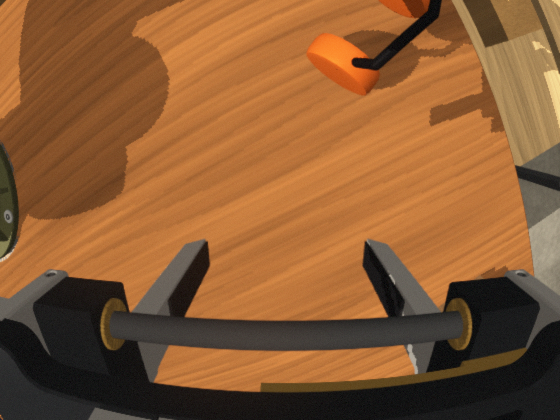

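The scene view shows the fixture with the yellow bar on the robot's side, around (280,200). The red flap is at (337,228), the stop at (367,233) and the bottle at (352,290). The top view shows the same fixture with its corners near (208,184), (352,203), (346,262) and (198,243), and the stop at the left end. The wrist view sees only bench. Next I'll enlarge the fixture area.

```bash
python3 - <<'E'
import cv2
a=cv2.imread("pics/top0.png")[110:280,185:385];cv2.imwrite("pics/topc.png",cv2.resize(a,None,fx=4,fy=3.5,interpolation=cv2.INTER_CUBIC))
a=cv2.imread("pics/scene0.png")[180:330,180:390];cv2.imwrite("pics/scenec.png",cv2.resize(a,None,fx=3.8,fy=3.8,interpolation=cv2.INTER_CUBIC))
E
```

```text
(no output)
```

View pics/topc.png

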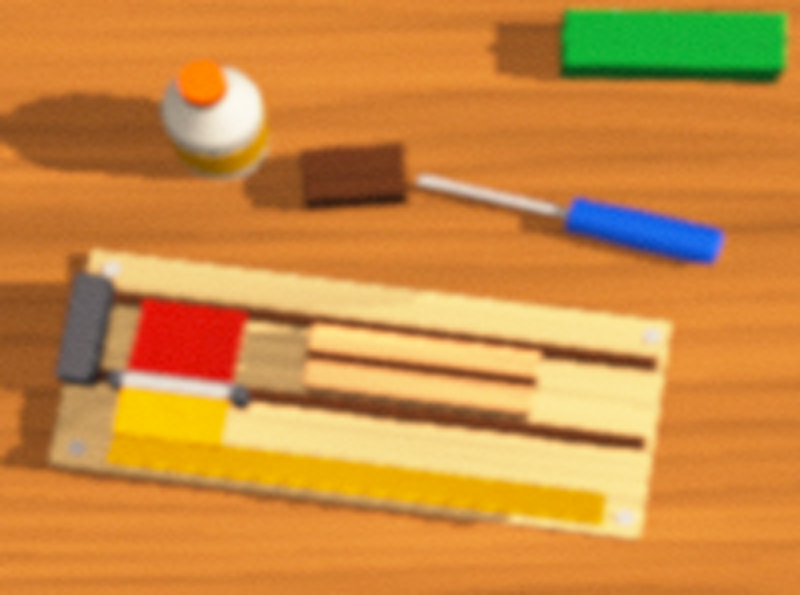

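View pics/scenec.png

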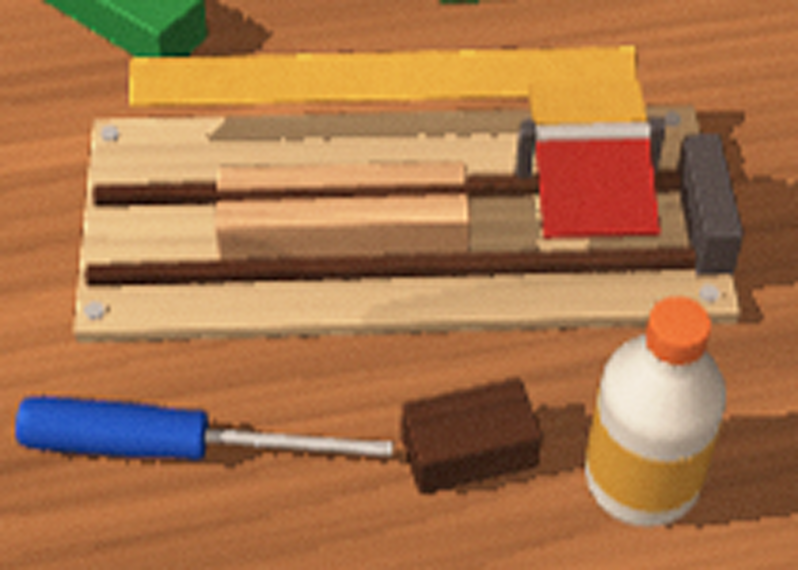

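```bash
cat > h.py <<'E'
import numpy as np
from station import cams
def ray(n,uv,z):
    c=cams.calibration(n);K,T=c["K"],c["T"]
    u,v=uv;d=np.array([(u-K[0,2])/K[0,0],-(v-K[1,2])/K[1,1],-1]);d=T[:3,:3]@d;o=T[:3,3]
    return o+d*(z-o[2])/d[2]
def fit(F,W):
    F=np.array(F);W=np.array(W)[:,:2];a=F-F.mean(0);b=W-W.mean(0)
    th=np.arctan2((a[:,0]*b[:,1]-a[:,1]*b[:,0]).sum(),(a*b).sum())
    R=np.array([[np.cos(th),-np.sin(th)],[np.sin(th),np.cos(th)]]);t=W.mean(0)-R@F.mean(0)
    return th,R,t,(W-(F@R.T+t))*1e3
tc=lambda p:(185+p[0]/4-.37,110+p[1]/3.5-.36)
sc=lambda p:(180+p[0]/3.8-.37,180+p[1]/3.8-.37)
C=[(.15,-.058),(-.19,-.058),(-.19,.088),(.15,.088)]
E
python3 - <<'E'
from h import *
T=[ray("top",tc(p),.012) for p in[(92,250),(672,322),(640,537),(52,463)]]
S=[ray("scene",sc(p),.012) for p in[(735,310),(78,332),(95,122),(697,108)]]
for W in(T,S):
    th,R,t,r=fit(C,W);print(th,t,r.round(1).tolist())
th,R,t,r=fit(C+C,T+S);print(th,t)
f=lambda w:((R.T@(w[:2]-t))*1e3).round(1)
print("blank top",[f(ray("top",tc(p),.046)) for p in[(310,323),(543,350),(528,392),(303,366)]])
print("blank scene",[f(ray("scene",sc(p),.046)) for p in[(217,165),(217,224),(466,222),(465,163)]])
print("bottle base",f(ray("top",tc((222,150)),.05)),"scene cap",f(ray("scene",sc((680,305)),.13)),f(ray("top",tc((202,82)),.13)))
print("offcut",f(ray("scene",sc((465,420)),.03)))
print("bar ends z~55", [f(ray("scene",sc(p),.055)) for p in[(131,80),(635,70)]])
E
```

```text
1.4137555388666871 [0.58760501 0.03664578] [[-1.0, 0.2], [-1.4, 0.5], [1.4, 0.8], [0.9, -1.5]]
1.4107435182840473 [0.58870563 0.03964515] [[-3.6, -3.1], [-0.9, 2.4], [2.0, 0.4], [2.6, 0.2]]
1.4122543314560476 [0.58815525 0.03814557]
blank top [array([ 12.9, -19.3]), array([-118.8,  -20.7]), array([-114.2,    7.5]), array([12.5,  9. ])]
blank scene [array([-116. ,   22.5]), array([-115.1,  -16.9]), array([ 11. , -20.1]), array([13.6, 19.3])]
bottle base [  79.6 -124.7] scene cap [  89.4 -135.7] [  86.6 -143.2]
offcut [   2.9 -126.7]
bar ends z~55 [array([-162.7,   76.8]), array([110.1,  74.9])]
```

>>> {"method": "step_arm", "body": {
  "plan": [
    {"grip": -0.27, "slide": [-0.0196, 0, -0.0257], "spin": 0},
    {"grip": -0.27, "slide": [-0.0196, 0, -0.0257], "spin": 0},
    {"grip": -0.27, "slide": [-0.0196, 0, -0.0257], "spin": 0},
    {"grip": -0.27, "slide": [-0.0196, 0, -0.0257], "spin": 0},
    {"grip": -0.27, "slide": [-0.0196, 0, -0.0257], "spin": 0},
    {"grip": -0.27, "slide": [-0.0196, 0, -0.0257], "spin": 0},
    {"grip": -0.27, "slide": [-0.0196, 0, -0.0257], "spin": 0},
    {"grip": -0.27, "slide": [-0.0196, 0, -0.0257], "spin": 0},
    {"grip": -0.27, "slide": [-0.0196, 0, -0.0257], "spin": 0},
    {"grip": -0.27, "slide": [-0.0196, 0, -0.0257], "spin": 0},
    {"grip": -0.27, "slide": [-0.0196, 0, -0.0257], "spin": 0},
    {"grip": -0.27, "slide": [-0.0196, 0, -0.0257], "spin": 0},
    {"grip": -0.27, "slide": [-0.0196, 0, -0.0257], "spin": 0},
    {"grip": -0.27, "slide": [-0.0196, 0, -0.0257], "spin": 0},
    {"grip": -0.27, "slide": [-0.0196, 0, -0.0257], "spin": 0},
    {"grip": -0.27, "slide": [-0.0196, 0, -0.0257], "spin": 0},
    {"grip": -0.27, "slide": [-0.0196, 0, -0.0257], "spin": 0},
    {"grip": -0.27, "slide": [-0.0196, 0, -0.0257], "spin": 0},
    {"grip": -0.27, "slide": [-0.0196, 0, -0.0257], "spin": 0},
    {"grip": -0.27, "slide": [-0.0196, 0, -0.0257], "spin": 0}
  ],
  "force": 40
}}

```text
time_s: 1.82
ee_pos: [0.5304, -0.0924, 0.2053]
eef_rot: [-1.571, 0.0, 1.103]
force: [-0.1, 0.7, 0.4]
grip_width: 0.06
```

>>> {"method": "step_arm", "body": {
  "plan": [
    {"grip": -0.27, "slide": [0, 0, 0], "spin": 7.1},
    {"grip": -0.27, "slide": [0, 0, 0], "spin": 7.1},
    {"grip": -0.27, "slide": [0, 0, 0], "spin": 7.1},
    {"grip": -0.27, "slide": [0, 0, 0], "spin": 7.1},
    {"grip": -0.27, "slide": [0, 0, 0], "spin": 7.1},
    {"grip": -0.27, "slide": [0, 0, 0], "spin": 7.1},
    {"grip": -0.27, "slide": [0, 0, 0], "spin": 7.1},
    {"grip": -0.27, "slide": [0, 0, 0], "spin": 7.1},
    {"grip": -0.27, "slide": [0, 0, 0], "spin": 7.1},
    {"grip": -0.27, "slide": [0, 0, 0], "spin": 7.1},
    {"grip": -0.27, "slide": [0, 0, 0], "spin": 1.2},
    {"grip": -0.27, "slide": [0, 0, 0], "spin": 0}
  ]
}}

```text
time_s: 2.82
ee_pos: [0.53, -0.0907, 0.2053]
eef_rot: [-1.571, 0.0, -0.155]
force: [0.1, -0.9, 0.1]
grip_width: 0.0597
```

```bash
python3 - <<'E'
from h import *
from station import get_obs
import cv2
o=get_obs();print({k:np.round(o[k],4) for k in("time_s","qpos","ee_pos","eef_rot","force","grip_width")})
print(cams.calibration("wrist"))
for n in("scene","top","wrist"): cv2.imwrite(f"pics/{n}1.png",cams.camera(n))
E
```

```text
{'time_s': np.float64(2.8167), 'qpos': array([-0.2377,  0.2727,  1.5562,  0.    ,  1.313 , -0.0825]), 'ee_pos': array([ 0.53  , -0.0907,  0.2053]), 'eef_rot': array([-1.5708e+00,  3.0000e-04, -1.5520e-01]), 'force': array([ 0.0737, -0.8639,  0.0633]), 'grip_width': np.float64(0.0597)}
{'K': array([[325.1922621 ,   0.        , 285.78527452],
       [  0.        , 325.1922621 , 209.7290537 ],
       [  0.        ,   0.        ,   1.        ]]), 'T': array([[ 9.88122210e-01,  1.48309680e-01,  4.02335261e-02,
         5.41138931e-01],
       [-1.53670094e-01,  9.53640206e-01,  2.58758305e-01,
        -1.46201639e-02],
       [ 8.05322495e-06, -2.61867518e-01,  9.65103830e-01,
         3.84504637e-01],
       [ 0.00000000e+00,  0.00000000e+00,  0.00000000e+00,
         1.00000000e+00]])}
```

View pics/wrist1.png

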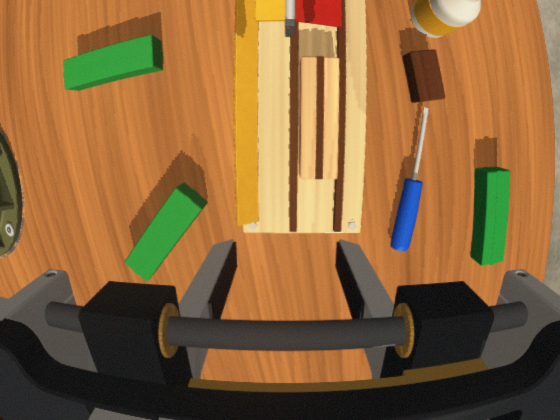

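View pics/scene1.png

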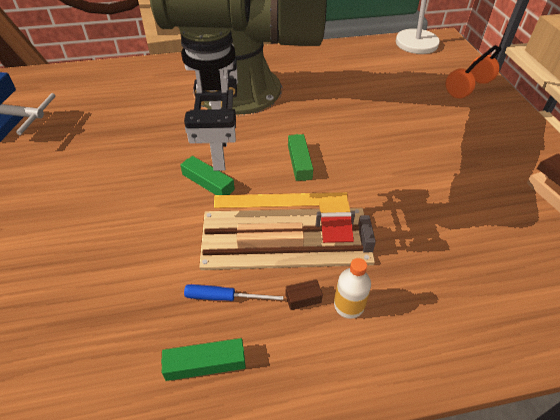

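The wrist view has the fixture running straight up the picture, with the blank's tail at about (300..338,179), the near base corners at (244,232) and (360,232), and the bar's end at (238..258,223). I'll refine the poses with fisheye rays.

```bash
cat >> h.py <<'E'
def wray(uv,z):
    c=cams.calibration("wrist");K,T=c["K"],c["T"]
    a=np.array([uv[0]-K[0,2],uv[1]-K[1,2]]);r=np.hypot(*a);th=r/K[0,0]
    d=np.array([np.sin(th)*a[0]/r,-np.sin(th)*a[1]/r,-np.cos(th)]);d=T[:3,:3]@d;o=T[:3,3]
    return o+d*(z-o[2])/d[2]
TH=1.4123;T0=np.array([.5881,.0381]);RF=np.array([[np.cos(TH),-np.sin(TH)],[np.sin(TH),np.cos(TH)]])
f=lambda w:((RF.T@(np.array(w)[:2]-T0))*1e3).round(1)
E
python3 - <<'E'
from h import *
import cv2
a=cv2.imread("pics/wrist1.png")[0:250,220:380];cv2.imwrite("pics/wc.png",cv2.resize(a,(512,600)if 0 else None,fx=2.4,fy=2.4,interpolation=cv2.INTER_CUBIC))
print("base",f(wray((244,232),.012)),f(wray((360,232),.012)))
print("blank tail",f(wray((300,178),.046)),f(wray((338,179),.046)),"nose",f(wray((303,57),.046)),f(wray((338,57),.046)))
print("bar end in/out",f(wray((258,222),.047)),f(wray((238,224),.063)))
print("rails end",f(wray((294,230),.022)),f(wray((339,230),.022)))
from station import get_obs
print("tcp",f(get_obs()["ee_pos"]))
E
```

```text
base [-189.    88.3] [-188.5  -54.2]
blank tail [-116.6   22.8] [-117.2  -17.8] nose [11.1 20.8] [ 12.5 -15.5]
bar end in/out [-165.1   67.8] [-162.5   87.5]
rails end [-182.5   27.7] [-182.5  -25.8]
tcp [-136.4   37. ]
```

View pics/wc.png

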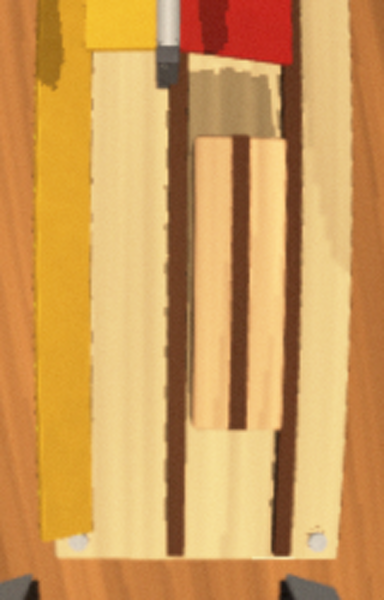

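>>> {"method": "step_arm", "body": {
  "plan": [
    {"grip": -0.27, "slide": [0, 0.027, 0], "spin": 0},
    {"grip": -0.27, "slide": [0, 0.027, 0], "spin": 0},
    {"grip": -0.27, "slide": [0, 0.027, 0], "spin": 0},
    {"grip": -0.27, "slide": [0, 0.027, 0], "spin": 0},
    {"grip": -0.27, "slide": [0, 0.022, 0], "spin": 0},
    {"grip": -0.27, "slide": [0, 0, 0], "spin": 0},
    {"grip": -0.27, "slide": [0, 0, 0], "spin": 0}
  ]
}}

```text
time_s: 3.55
ee_pos: [0.5298, -0.0907, 0.0753]
eef_rot: [-1.571, 0.002, -0.156]
force: [1.0, -0.7, 1.1]
grip_width: 0.0597
```

```bash
python3 - <<'E'
from h import *
from station import get_obs
import cv2
o=get_obs();print(o["ee_pos"],f(o["ee_pos"]),o["force"],o["grip_width"])
cv2.imwrite("pics/w2.png",cams.camera("wrist"))
a=cams.camera("scene")[150:290,160:390];cv2.imwrite("pics/s2.png",cv2.resize(a,None,fx=3.4,fy=3.4,interpolation=cv2.INTER_CUBIC))
print(f(wray((300,178),.046)))
E
```

```text
[ 0.52978123 -0.09071324  0.07532081] [-136.4   37.3] [ 0.9931055  -0.72726867  1.09996464] 0.05973911901504075
[-95.   27.6]
```

View pics/w2.png

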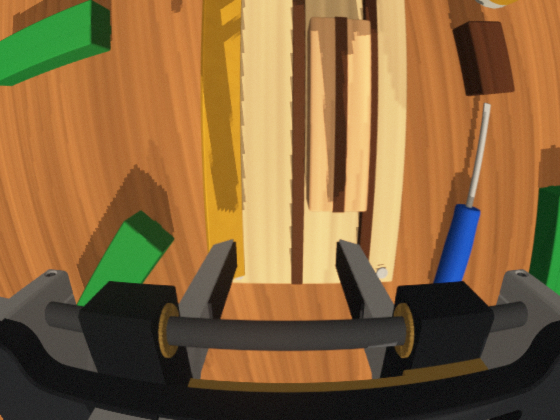

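View pics/s2.png

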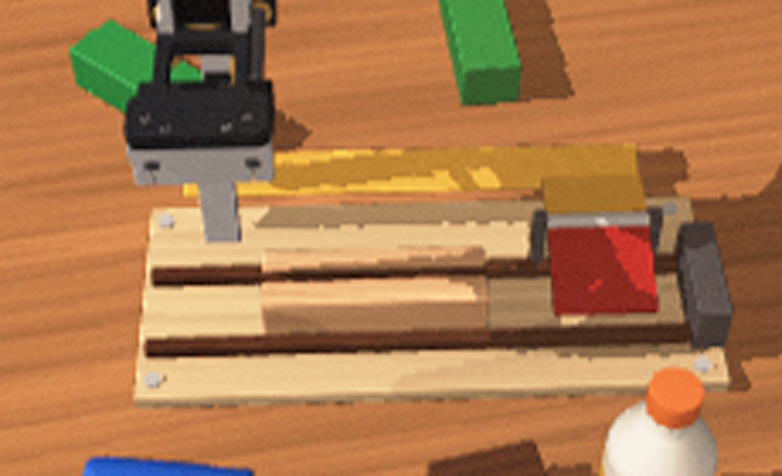

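The wrist view shows the left finger over the bar's end, about (230,242). The right finger is behind the blank's tail (308..368,210), in line with the channel. Now I press the bar down.

>>> {"method": "step_arm", "body": {
  "plan": [
    {"grip": -0.27, "slide": [0, 0.006, 0], "spin": 0},
    {"grip": -0.27, "slide": [0, 0.006, 0], "spin": 0},
    {"grip": -0.27, "slide": [0, 0.006, 0], "spin": 0},
    {"grip": -0.27, "slide": [0, 0.006, 0], "spin": 0},
    {"grip": -0.27, "slide": [0, 0.006, 0], "spin": 0},
    {"grip": -0.27, "slide": [0, 0.006, 0], "spin": 0},
    {"grip": -0.27, "slide": [0, 0.006, 0], "spin": 0},
    {"grip": -0.27, "slide": [0, 0.004, 0], "spin": 0},
    {"grip": -0.27, "slide": [0, 0, 0], "spin": 0},
    {"grip": -0.27, "slide": [0, 0, 0], "spin": 0}
  ]
}}

```text
time_s: 4.48
ee_pos: [0.5346, -0.0915, 0.0321]
eef_rot: [-1.571, -0.012, -0.157]
force: [16.7, -0.5, 14.5]
grip_width: 0.0594
```

```bash
python3 - <<'E'
from h import *
from station import get_obs
import cv2
o=get_obs();print(o["ee_pos"],f(o["ee_pos"]),o["force"],o["moment"],o["grip_width"])
cv2.imwrite("pics/w3.png",cams.camera("wrist"))
a=cams.camera("scene")[150:290,160:390];cv2.imwrite("pics/s3.png",cv2.resize(a,None,fx=3.4,fy=3.4,interpolation=cv2.INTER_CUBIC))
E
```

```text
[ 0.53457196 -0.09152366  0.03210661] [-136.4   32.4] [16.71007056 -0.48441421 14.52318496] [-0.05485562 -2.81066246 -0.08386362] 0.059354716159296605
```

View pics/w3.png

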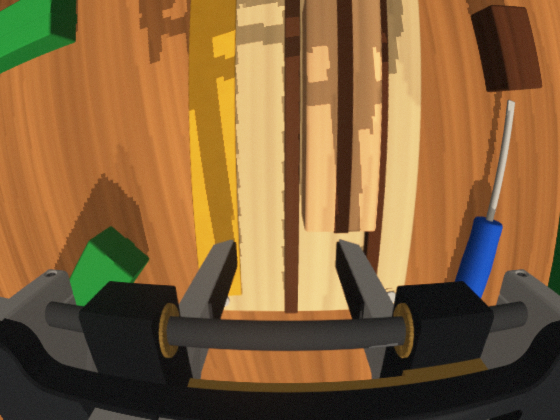

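View pics/s3.png

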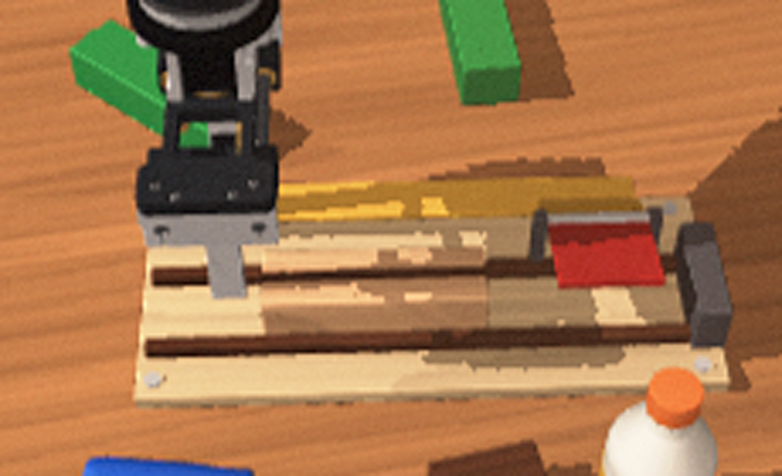

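The press view shows the flap raised: its lower edge moved up from v=312 to v=285 in the crop. The bar is nearly level under the left finger. The bar dragged the tool about 5 mm inward and built up a 17 N side load, so I'll ease that and press 3 mm deeper. Then I start the push.

>>> {"method": "step_arm", "body": {
  "plan": [
    {"grip": -0.27, "slide": [0.0015, 0.0015, 0], "spin": 0},
    {"grip": -0.27, "slide": [0.0015, 0.0015, 0], "spin": 0},
    {"grip": -0.27, "slide": [0, 0, 0.002], "spin": 0},
    {"grip": -0.27, "slide": [0, 0, 0.004], "spin": 0},
    {"grip": -0.27, "slide": [0, 0, 0.004], "spin": 0},
    {"grip": -0.27, "slide": [0, 0, 0.004], "spin": 0},
    {"grip": -0.27, "slide": [0, 0, 0.004], "spin": 0},
    {"grip": -0.27, "slide": [0, 0, 0.004], "spin": 0},
    {"grip": -0.27, "slide": [0, 0, 0.004], "spin": 0},
    {"grip": -0.27, "slide": [0, 0, 0.004], "spin": 0}
  ]
}}

```text
time_s: 5.42
ee_pos: [0.5382, -0.0624, 0.0269]
eef_rot: [-1.572, -0.002, -0.157]
force: [-0.9, -7.4, 7.6]
grip_width: 0.0598
```

```bash
cat > look.py <<'E'
from h import *
from station import get_obs
import cv2,sys
k=sys.argv[1]
o=get_obs();print(o["time_s"],o["ee_pos"],f(o["ee_pos"]),o["force"],o["moment"],o["grip_width"])
cv2.imwrite(f"pics/w{k}.png",cams.camera("wrist"))
a=cams.camera("scene")[150:290,160:390];cv2.imwrite(f"pics/s{k}.png",cv2.resize(a,None,fx=3.4,fy=3.4,interpolation=cv2.INTER_CUBIC))
E
python3 look.py 4
```

```text
5.4167 [ 0.53823272 -0.06244306  0.02686224] [-107.2   33.4] [-0.90876475 -7.39240907  7.59694142] [-1.42965159  0.26012752 -0.06866973] 0.059750732307604096
```

View pics/w4.png

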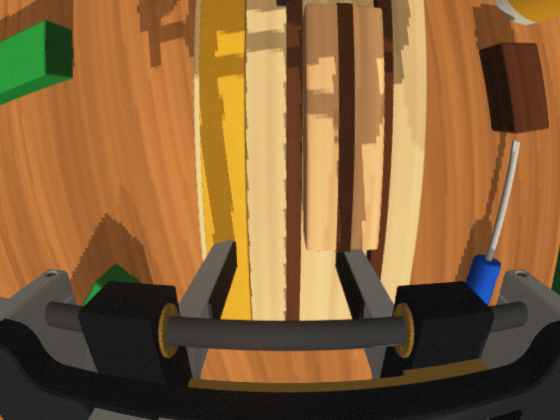

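View pics/s4.png

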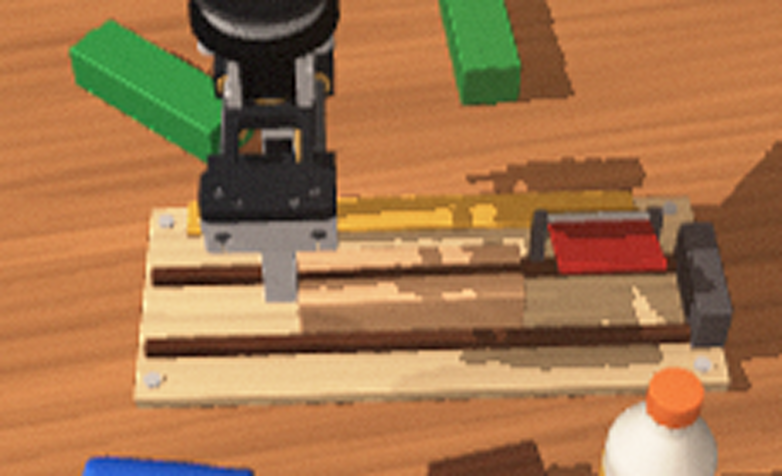

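The wrist view shows the right finger against the blank's tail (350,250). The scene crop shows the flap clearly up, and the side load is gone. I continue pushing.

>>> {"method": "step_arm", "body": {
  "plan": [
    {"grip": -0.27, "slide": [0, 0, 0.004], "spin": 0},
    {"grip": -0.27, "slide": [0, 0, 0.005], "spin": 0},
    {"grip": -0.27, "slide": [0, 0, 0.005], "spin": 0},
    {"grip": -0.27, "slide": [0, 0, 0.005], "spin": 0},
    {"grip": -0.27, "slide": [0, 0, 0.005], "spin": 0},
    {"grip": -0.27, "slide": [0, 0, 0.005], "spin": 0},
    {"grip": -0.27, "slide": [0, 0, 0.005], "spin": 0},
    {"grip": -0.27, "slide": [0, 0, 0.005], "spin": 0},
    {"grip": -0.27, "slide": [0, 0, 0.005], "spin": 0},
    {"grip": -0.27, "slide": [0, 0, 0.005], "spin": 0},
    {"grip": -0.27, "slide": [0, 0, 0.005], "spin": 0},
    {"grip": -0.27, "slide": [0, 0, 0.005], "spin": 0},
    {"grip": -0.27, "slide": [0, 0, 0.005], "spin": 0},
    {"grip": -0.27, "slide": [0, 0, 0.005], "spin": 0},
    {"grip": -0.27, "slide": [0, 0, 0.004], "spin": 0},
    {"grip": -0.27, "slide": [0, 0, 0.004], "spin": 0},
    {"grip": -0.27, "slide": [0, 0, 0.004], "spin": 0}
  ]
}}

```text
time_s: 6.93
ee_pos: [0.5508, 0.0177, 0.0268]
eef_rot: [-1.572, -0.001, -0.157]
force: [-0.5, -6.6, 7.2]
grip_width: 0.0597
```

```bash
python3 look.py 5
```

```text
6.9333 [0.55084814 0.01768087 0.02679248] [-26.   33.6] [-0.46229367 -6.56604863  7.16195713] [-1.4075534   0.28255665 -0.02604363] 0.05973399064438823
```

View pics/w5.png

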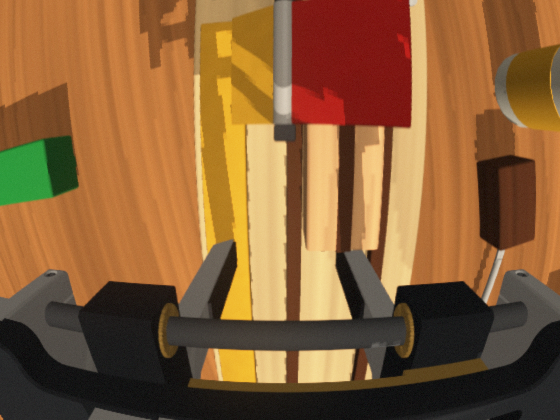

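View pics/s5.png

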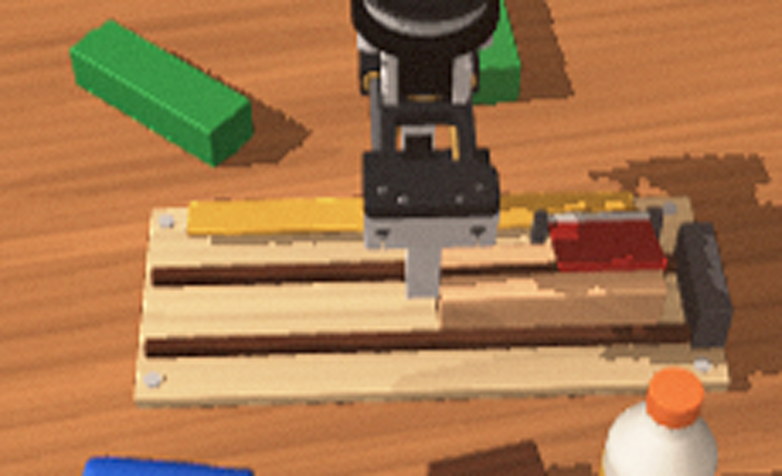

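The blank is under the raised flap, with its nose about 18 mm short of the stop. I push the last stretch gently and watch for a rise in force.

>>> {"method": "step_arm", "body": {
  "plan": [
    {"grip": -0.27, "slide": [0, 0, 0.003], "spin": 0},
    {"grip": -0.27, "slide": [0, 0, 0.003], "spin": 0},
    {"grip": -0.27, "slide": [0, 0, 0.003], "spin": 0},
    {"grip": -0.27, "slide": [0, 0, 0.003], "spin": 0},
    {"grip": -0.27, "slide": [0, 0, 0.002], "spin": 0},
    {"grip": -0.27, "slide": [0, 0, 0.002], "spin": 0},
    {"grip": -0.27, "slide": [0, 0, 0.002], "spin": 0},
    {"grip": -0.27, "slide": [0, 0, 0.001], "spin": 0},
    {"grip": -0.27, "slide": [0, 0, 0], "spin": 0}
  ]
}}

```text
time_s: 7.78
ee_pos: [0.5533, 0.0339, 0.0267]
eef_rot: [-1.575, -0.0, -0.159]
force: [-5.7, -25.9, 11.5]
grip_width: 0.0597
```

```bash
python3 look.py 6
```

```text
7.7833 [0.55330203 0.03388433 0.02674941] [-9.7 33.7] [ -5.6816877  -25.93646812  11.50634612] [-4.98310739  1.06286522 -0.88834485] 0.059657307555843406
```

View pics/s6.png

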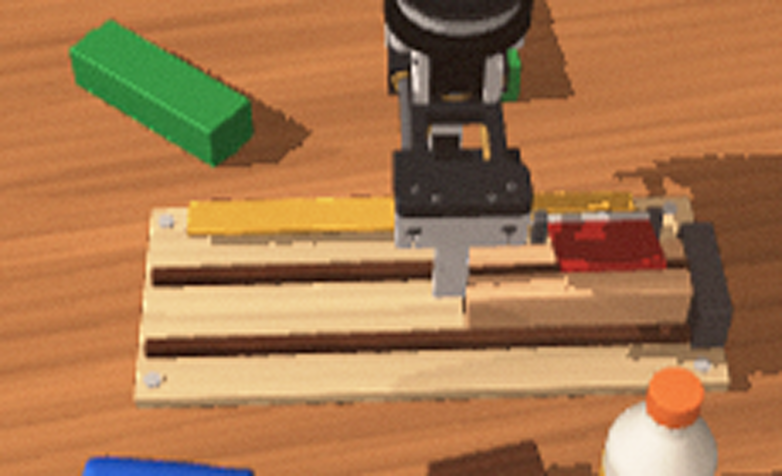

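View pics/w6.png

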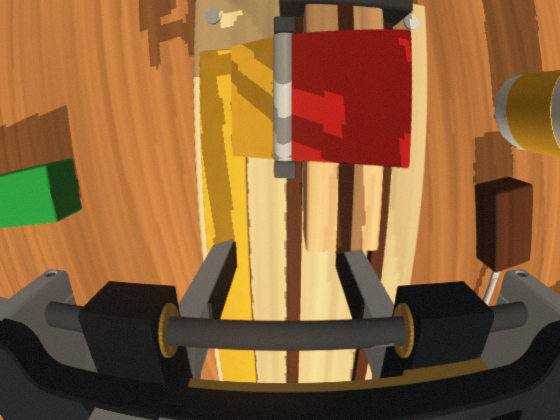

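Both views show the nose against the stop, at s6 (690,290) and w6 (345,8), with the flap still up. The push force has jumped to 26 N. I back off the tail first, then let the bar up slowly.

>>> {"method": "step_arm", "body": {
  "plan": [
    {"grip": -0.27, "slide": [0, 0, -0.004], "spin": 0},
    {"grip": -0.27, "slide": [0, 0, -0.004], "spin": 0},
    {"grip": -0.27, "slide": [0, 0, -0.004], "spin": 0},
    {"grip": -0.27, "slide": [0, 0, -0.004], "spin": 0},
    {"grip": -0.27, "slide": [0, 0, -0.004], "spin": 0},
    {"grip": -0.27, "slide": [0, 0, 0], "spin": 0},
    {"grip": -0.27, "slide": [0, -0.003, 0], "spin": 0},
    {"grip": -0.27, "slide": [0, -0.003, 0], "spin": 0},
    {"grip": -0.27, "slide": [0, -0.003, 0], "spin": 0},
    {"grip": -0.27, "slide": [0, -0.003, 0], "spin": 0},
    {"grip": -0.27, "slide": [0, -0.003, 0], "spin": 0},
    {"grip": -0.27, "slide": [0, -0.003, 0], "spin": 0},
    {"grip": -0.27, "slide": [0, -0.003, 0], "spin": 0},
    {"grip": -0.27, "slide": [0, -0.004, 0], "spin": 0},
    {"grip": -0.27, "slide": [0, -0.006, 0], "spin": 0},
    {"grip": -0.27, "slide": [0, -0.01, 0], "spin": 0},
    {"grip": -0.27, "slide": [0, -0.02, 0], "spin": 0},
    {"grip": -0.27, "slide": [0, -0.03, 0], "spin": 0},
    {"grip": -0.27, "slide": [0, -0.03, 0], "spin": 0},
    {"grip": -0.27, "slide": [0, -0.03, 0], "spin": 0}
  ]
}}

```text
time_s: 9.55
ee_pos: [0.5499, 0.0174, 0.1797]
eef_rot: [-1.571, -0.0, -0.157]
force: [0.3, 0.1, -0.9]
grip_width: 0.0597
```

>>> {"method": "step_arm", "body": {
  "plan": [
    {"grip": -0.27, "slide": [0, -0.02, -0.03], "spin": 0},
    {"grip": -0.27, "slide": [0, 0, -0.04], "spin": 0},
    {"grip": -0.27, "slide": [0, 0, -0.04], "spin": 0},
    {"grip": -0.27, "slide": [0, 0, 0], "spin": 0},
    {"grip": -0.27, "slide": [0, 0, 0], "spin": 0},
    {"grip": -0.27, "slide": [0, 0, 0], "spin": 0}
  ]
}}

```text
time_s: 10.05
ee_pos: [0.533, -0.091, 0.198]
eef_rot: [-1.571, -0.0, -0.158]
force: [-0.2, 0.6, -1.3]
grip_width: 0.0597
```

```bash
python3 look.py 7;python3 -c "
from h import *;import cv2
cv2.imwrite('pics/t7.png',cams.camera('top'))"
```

```text
10.05 [ 0.53300343 -0.0909613   0.19796324] [-136.1   34. ] [-0.24595797  0.56829937 -1.29304772] [-0.06264904  0.08387602  0.01097799] 0.05971918138804325
```

View pics/s7.png

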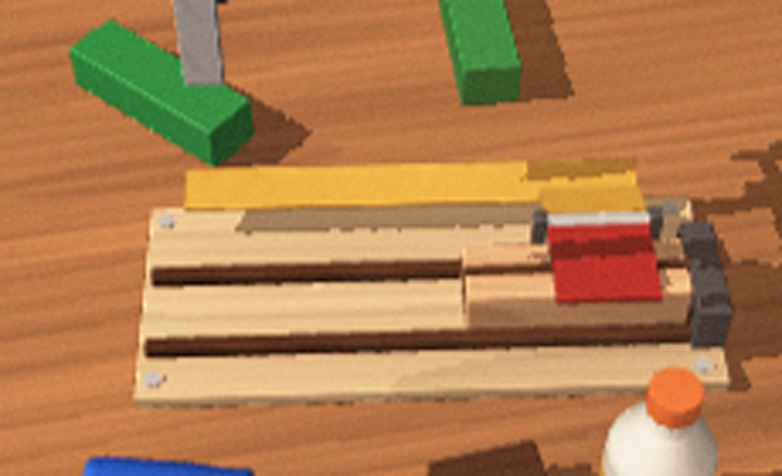

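View pics/w7.png

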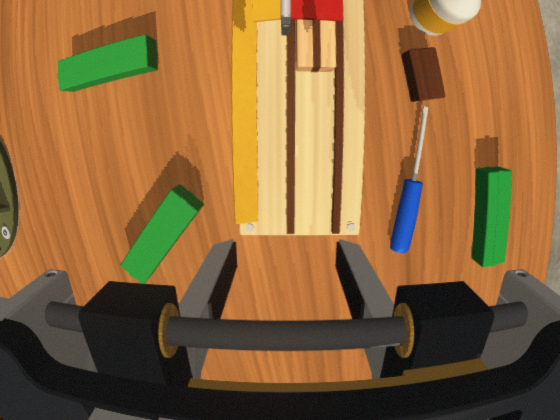

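View pics/t7.png

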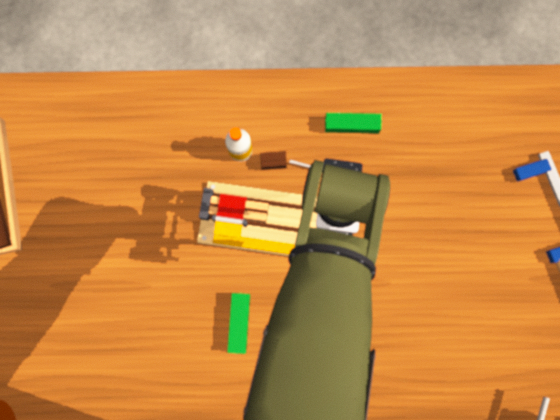

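```bash
python3 - <<'E'
from h import *
s=lambda p:(160+p[0]/3.4-.35,150+p[1]/3.4-.35)
print("tail",[f(ray("scene",s(p),.046)) for p in[(463,246),(466,279)]],"stop face front top edge",[f(ray("scene",s(p),.046)) for p in[(680,226),(692,298)]])
print("nose",f(ray("scene",s((687,271)),.046)))
print("wrist tail",f(wray((297,70),.046)),f(wray((335,70),.046)))
E
```

```text
tail [array([ 1.4, 21.1]), array([ 1.4, -4. ])] stop face front top edge [array([131.3,  32.2]), array([129.1, -22.6])]
nose [129.6  -2.6]
wrist tail [-3.3 23.9] [ -2.1 -14.5]
```

```bash
python3 -c "
from station import hand_in;print(hand_in())"
```

```text
the job is handed in; nothing more can be done
None
```

The blank is home against the end stop with the flap closed on it, and I handed the job in at about 10 s of the 45 s allowed. No verdict is reported. One finger pressed the thumb bar and held the flap up while the other pushed the blank along the channel. At the stop the push force rose to about 26 N. I then backed off the tail, let the bar up slowly and moved clear.

**Last checks:**
- **Blank position (scene camera):** the nose is at about x = 130 mm with the stop face at 129–131 mm, and the tail at about +1 mm.
- **Flap:** in the picture it lies on the blank.
- **Arm:** it is clear of everything, with only about 1 N of residual force reading.
- **Bystanders:** the bottle and offcut look unmoved in the top view; the screwdriver's handle was hidden behind the arm there, but looks unmoved in the wrist view.

**Disagreements:**
- The wrist camera put the tail at about −3 mm, so the two views differ by roughly 4 mm. The contact force and the missing gap at the stop favour "home".
- While pressing, the bar dragged the tool about 5 mm sideways with a 17 N side load. I eased this before pushing.
- I judged the flap's angle and its contact with the blank only from the pictures, not by measurement.

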